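# Centre the wobbly cactus pot on its marble plinth

### The job

The round terracotta cactus pot stands off to one side of its marble plinth: nudge it with light pushes of the fingers until it stands upright in the middle of the plinth, and then leave it alone. Only push the pot, never lift it, tip it over or knock it off, do not touch the cactus, and leave the plinth and everything else on the desk where they are.

Things in the scene. Friction and masses are not known exactly. Their poses are not given: they have to be found in the camera images.
- pot: Loose bulbous terracotta pot, 250 to 470 g; origin at the centre of its underside, z up its axis. Flat foot 40 mm across, widest (92 mm across) 26 mm up, 74 mm across at its top 52 mm up. At first its axis is 26 to 38 mm from the plinth's, on any side. It slides when pushed slowly at its widest part (1 to 3.5 N), and can tip over when pushed higher up or fast.
- cactus: Ball cactus, 37 mm across and 28 mm high, fixed in the middle of the pot's top; origin at the centre of its underside on the pot's axis, 51 mm above the pot's origin, so that its top is 79 mm above the plinth's top. Not to be touched by fingers, gripper or arm.
- plinth: Plain round white marble plinth, 120 mm across and 40 mm high, loose, 1.2 kg, on the desk pad; origin at the centre of its underside, z up; its yaw is random and cannot be seen.
- plinth_top (a point): The middle of the plinth's flat top, 40 mm above its underside and 43 mm above the desk: the pot's origin belongs here.
- pad: Grey desk pad, fixed, 300 x 500 x 3 mm (its x, y, z); origin at the centre of its underside. The plinth, the stapler, the tape, the small pot and the notes stand on it, at least 150 mm from the plinth's middle to their centres.
- mug: White mug, rim 78 mm across, 85 mm high, loose; origin at the centre of its underside. Bystander.
- stapler: Black stapler, 130 x 34 x 52 mm, loose; origin at the centre of its underside. Bystander.
- tape: Roll of clear tape lying flat, 72 mm across, 19 mm high, loose; origin at the centre of its underside. Bystander.
- penny_pot: Small empty terracotta cup, rim 62 mm across, 55 mm high, loose; origin at the centre of its underside. Bystander.
- mouse: Black computer mouse, 105 x 62 x 34 mm (its x, y, z), loose; origin at the centre of its underside. Bystander.
- notes: Block of note paper, 76 x 76 x 22 mm, loose; origin at the centre of its underside. Bystander.
There are look-alikes about, which are no part of the job. What is shaped like the pot but purple or yellow is not meant.

How it is judged:
At the end, for the whole second after the job is handed in: The pot stands upright (within 3.5 degrees) and still on the plinth's top, its axis within 7 mm of the plinth's axis, and the plinth is within 15 mm of where it began (horizontal distance between pot and plinth_top below 0.007 m and z of pot in the frame of plinth_top between -0.003 and 0.003 m and angle between pot's own z axis and vertical below 0.06 rad and linear speed of pot below 0.01 m/s and distance of plinth from where it was at the start of the episode below 0.015 m); the robot touches nothing.
It fails at once if the pot is lifted off the plinth or falls from it (z of pot in the frame of plinth_top above 0.012 m or z of pot in the frame of plinth_top below -0.006 m).
It fails at once if the pot tips by more than 17 degrees (angle between pot's own z axis and vertical above 0.3 rad).
It fails at once if the robot pushes the pot harder than 12 N (contact force between any of the fingers, the arm and pot above 12 N).
It fails at once if the robot touches the cactus (contact force between any of the fingers, the arm and cactus above 0.3 N).
It fails at once if the plinth is shifted by more than 15 mm, or a bystander by more than 20 mm (distance of plinth from where it was at the start of the episode above 0.015 m or distance of any of mug, stapler, tape, penny_pot, mouse, notes from where it was at the start of the episode above 0.02 m).
It also fails if it takes over 64 s, if anything falls off the work surface, if the arm or the gripper's body presses on something with over 40 N, if the wrist force passes 120 N, or if a joint passes its speed limit or range.

### The arm

A 6-joint arm with a two-finger parallel gripper is mounted at the origin on the work surface. World frame = base frame: x ahead of the robot, y to its left, z up, the work surface at z = 0. Lengths are in m, angles in rad, forces in N, time in s.
With the tool pointing down it reaches from about 0.35 to 0.975 m from the base axis. Payload 4.9 kg.
Tool frame: the origin (TCP) lies on the mounting face of the last link; the fingertips stand 173 mm ahead of it and the grasp point (between the pads) lies ctrl.pinch_z ahead of it (ctrl.pinch_z is the distance from the TCP to the grasp point, in m); z points along the fingers, y is the line along which they close (so a half turn about z gives the same grasp; the last joint's range is limited). The gripper opens to 85 mm and grips with 20 to 120 N. Pads are 22 mm wide; open, the fingers measure 114 mm over their backs; the gripper's body (76 mm by 85 mm) begins 54 mm behind the grasp point. The pads swing forward as they close: fully open they stand 13 mm farther back than shut.
Start: joints at [1.163, 0.053, 1.613, -0, 1.476, -0.119], TCP at [0.178, 0.599, 0.405] pointing down, gripper open.
Joint ranges: [-3.01, 3.01], [-1.01, 2.22], [0.06, 2.58], [-1.02, 4.17], [0.09, 2.62], [-3.14, 3.14]. Speed limits (rad/s): [2.57, 2.57, 3.14, 3.14, 3.14, 3.14].

### API

Orientations are given as a rotation vector (axis times angle).
In Python, from station import telemetry, eyes, ctrl gives the robot as it stands.
- The arm moves only by the tool apply_moves, never from a script. Its argument "plan" is a list of rows, each a list of 5 numbers: the finger opening in m, from 0 to 0.0854, then the shift along the tool's x, y, z in m, then the turn about the tool's z in rad. In form: [[jaw, x, y, z, roll], ...]. A call has 1 to 12 rows; each row is the pose to reach, as a shift and turn from the pose commanded when the call began, along the tool's axes at that moment; what a row does not reach only later rows make up. A row lasts 1/12 s, in which the tool goes at most 41.7 mm and 7.16 degrees, less where a joint would pass 70% of its speed; a pose out of reach is approached as far as the arm can. A call with a gripper value outside its range is refused whole. The fingers move at their own pace and stop on an object; "newtons" is the grip in N (left out, the last holds). Time passes only in rows, so rows that repeat a pose let the fingers close. It gives the time, the measured TCP pose, the force, the opening and the grip force at its end, in the units of the state.
- telemetry.get_obs(): the state, without advancing time (a new reading comes with each control period).
- eyes.get_image(name): name is "scene" or "top"; returns a dict with "img" (384x512x3 uint8, blue, green, red), "range_z" (384x512 float32, m along the optical axis (not along the pixel's ray), 0 where there is no reading), "K" (3x3 intrinsics, pixels), "pose" (4x4, takes a point from camera to world coordinates). Camera axes: x right, y down, z forward; pixel columns grow to the right and rows downward; lengths in m; the calibration is good to about 2 mm. A picture is of the moment at which its call begins.
- ctrl.finish_job(): hands the job in; it is judged then, once.
Trained networks look in a picture, given as the dict that the camera call returned (one of the last four; its "shot" number tells which), for a name from the list of things; names that differ only in an ending like _2 or _b are one class to them, and where a whole thing is asked for, a point or a joint stands for the part that bears it (a point fixed in the world has none). Each returns a list of dicts, best first, with "confidence" (0 to 1); they miss things now and then, are a little off and sometimes report something else, mostly with a low value. They report only what shows in the picture. A call takes as long as a camera call. They do not tell look-alikes from the thing itself.
- eyes.search_frame(thing, picture): "box" ([left, top, right, bottom] in pixels, round what is visible of it).
- eyes.outline_of(thing, picture): "region" (384x512 bool, what is visible of it) and "box" ([left, top, right, bottom] in pixels, round what is visible of it).
- eyes.tip_of(thing, picture): "point" ([column, row] in pixels: a listed point, or the origin of a listed thing).
The state is a dict: "t": time; "q": joint angles; "dq": joint speeds; "effort": joint torques, N m; "tool_pos": TCP position; "tool_rot": TCP orientation; "contact_force": force on the tool from outside, world axes, zero at the start; "wrist_torque": the same for the moment, N m; "opening": finger opening in m; "grip_force": force on a finger pad.
Only numpy, scipy, OpenCV 4.12 (cv2) and the standard library are available. Lean on these libraries where they do the work, as an engineer would, in place of code of your own. Each camera call takes 0.05 s, during which the arm holds its last target. There are 200 camera calls.

## Working session

There is one attempt and no reset: what is moved stays moved. The work goes in short steps, Python scripts to look and compute and a tool call to move; the robot and the scene stay as the last step left them, time stands still between calls to the robot, and variables do not carry over. Pictures are saved under pics/ and viewed, at most 10 in all, crops included, and the job is handed in when it is done.

Besides the shell and the picture viewer there is one more tool, called as name([rows], argument=value, ...), one row to a line, values as JSON. apply_moves: Moves the arm, as the interface text tells. Its arguments: {"type":"object","properties":{"plan":{"type":"array","items":{"type":"array","items":{"type":"number"}}},"newtons":{"type":"number"}},"required":["plan"]}

```bash
mkdir -p pics
python3 - <<'E'
from station import telemetry, eyes, ctrl
import cv2,numpy as np
o=telemetry.get_obs();print(o['t'],o['tool_pos'],o['tool_rot'],o['opening'],ctrl.pinch_z)
ims=[]
for n in("scene","top"):
    p=eyes.get_image(n);ims.append(p['img']);print(n,p['K'].tolist(),p['pose'].round(3).tolist())
    for t in("pot","plinth","cactus"):
        for r in eyes.outline_of(t,p)[:4]:print(n,t,round(r['confidence'],2),np.round(r['box']))
    cv2.imwrite(f"pics/{n}0.png",p['img'])
E
```

```text
0.0 [0.17789987 0.59886558 0.40345288] [-0.45197707 -3.1083512   0.00318622] 0.08521198080561097 0.1547
scene [[473.59515474209144, 0.0, 249.90577388005903], [0.0, 473.59515474209144, 190.41362166177112], [0.0, 0.0, 1.0]] [[-0.396, 0.674, -0.623, 1.324], [0.918, 0.281, -0.28, 0.387], [-0.014, -0.683, -0.73, 0.995], [0.0, 0.0, 0.0, 1.0]]
scene pot 0.89 [195. 128. 221. 152.]
scene pot 0.89 [322. 200. 363. 228.]
scene pot 0.83 [191. 189. 224. 222.]
scene plinth 0.65 [189. 189. 235. 230.]
scene plinth 0.5 [249. 218. 290. 260.]
scene cactus 0.58 [197. 189. 214. 202.]
scene cactus 0.51 [335. 199. 349. 213.]
scene cactus 0.41 [201. 127. 209. 138.]
scene cactus 0.39 [250. 218. 291. 260.]
top [[351.4307025614438, 0.0, 257.944198364505], [0.0, 351.4307025614438, 193.83361677612686], [0.0, 0.0, 1.0]] [[-0.005, -0.999, 0.046, 0.482], [-1.0, 0.005, -0.007, 0.026], [0.007, -0.046, -0.999, 1.063], [0.0, 0.0, 0.0, 1.0]]
top pot 0.93 [155. 196. 186. 226.]
top pot 0.91 [318. 242. 347. 273.]
top pot 0.74 [267. 144. 298. 179.]
top plinth 0.59 [264. 162. 304. 194.]
top cactus 0.68 [274. 153. 289. 165.]
top cactus 0.62 [163. 208. 174. 216.]
```

View pics/scene0.png

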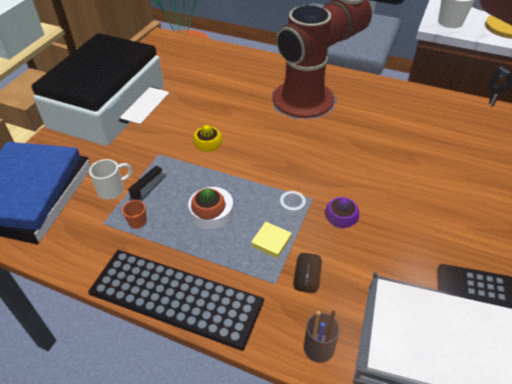

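View pics/top0.png

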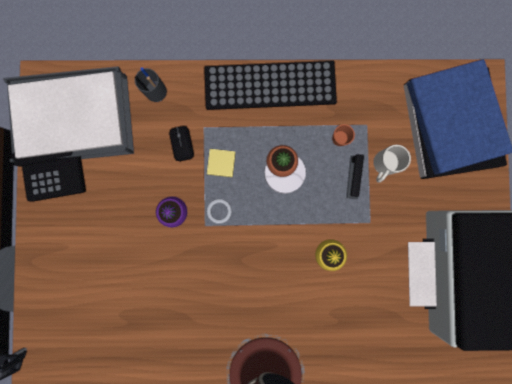

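The top-view candidates are the terracotta pot on white plinth (283,160), the purple look-alike (171,212), the yellow look-alike (332,256) and the small cup penny_pot (343,135). I choose (283,160): terracotta, with a cactus, on the white plinth. Next I check it in a close crop and measure it with a silhouette fit.

```bash
cat > h.py <<'E'
from station import telemetry, eyes, ctrl
import cv2,numpy as np
from scipy.optimize import minimize
S=6
A=np.linspace(0,2*np.pi,48,endpoint=False)
def ring(c,r,z): return np.c_[c[0]+r*np.cos(A),c[1]+r*np.sin(A),np.full(48,z)]
def proj(p,X):
    T=np.linalg.inv(p['pose']);x=(X@T[:3,:3].T+T[:3,3])@p['K'].T
    return x[:,:2]/x[:,2:]
def sil(p,rings,box):
    u=proj(p,np.vstack(rings));h=cv2.convexHull(((u-box[:2]+.5)*S*16).astype(np.int32))
    m=np.zeros(((box[3]-box[1])*S,(box[2]-box[0])*S),np.float32)
    cv2.fillConvexPoly(m,h,1.,shift=4)
    return cv2.resize(m,None,fx=1/S,fy=1/S,interpolation=cv2.INTER_AREA)
PR=[(20,0),(38,10),(46,26),(43,40),(37,52)]
def measure(name,c0,save=None):
    p=eyes.get_image(name)
    u=proj(p,np.array([[*c0,.06]]))[0].astype(int);b=np.r_[u-45,u+45]
    im=p['img'][b[1]:b[3],b[0]:b[2]];hsv=cv2.cvtColor(im,cv2.COLOR_BGR2HSV).astype(int)
    B,G,R=[im[...,i].astype(int) for i in range(3)]
    pot=((hsv[...,1]>90)).astype(np.uint8)
    wh=((hsv[...,1]<60)&(hsv[...,2]>150)).astype(np.uint8)
    def near(m):
        n,l,s,ce=cv2.connectedComponentsWithStats(m)
        ok=[i for i in range(1,n) if s[i,4]>60]
        i=min(ok,key=lambda i:np.hypot(*(ce[i]-45)));return (l==i).astype(np.float32)
    pot,wh=near(pot),near(wh)
    def f(v):
        v=v/1000
        P=sil(p,[ring(v[:2],r/1e3,.043+z/1e3) for r,z in PR],b)
        C=sil(p,[ring(v[:2],r/1e3,.094+z/1e3) for r,z in((17,0),(18.5,12),(13,23),(2,28))],b)
        P=np.maximum(P,C)
        L=sil(p,[ring(v[2:],.06,.003),ring(v[2:],.06,.043)],b)*(1-P)
        return ((P-pot)**2).sum()+((L-wh)**2).sum()
    best=None
    for k in range(3):
        x0=np.r_[c0,c0]*1000 if best is None else best.x
        best=minimize(f,x0,method='Nelder-Mead',options=dict(initial_simplex=np.vstack([x0,x0+np.eye(4)*(30,15,6)[k]]),xatol=.05,fatol=.05))
    if save:
        cv2.imwrite(save,np.hstack([cv2.resize(a,None,fx=4,fy=4,interpolation=0) for a in(im,np.dstack([pot*255,wh*255,0*wh]).astype(np.uint8))]))
    x=best.x;print(name,'pot',x[:2].round(1),'plinth',x[2:].round(1),'off',(x[:2]-x[2:]).round(1),'cost',round(best.fun,1),pot.sum(),wh.sum())
    return x
E
python3 - <<'E'
from h import *
p=eyes.get_image('top')
# rough from pixel (284,168) at z .06
T=p['pose'];d=T[:3,:3]@np.linalg.inv(p['K'])@[284,168,1];c=T[:3,3]+d*(.06-T[2,3])/d[2];print(c)
measure('top',c[:2],'pics/ct.png');measure('scene',c[:2],'pics/cs.png')
a=cv2.imread('pics/ct.png');b=cv2.imread('pics/cs.png');cv2.imwrite('pics/c.png',cv2.resize(np.vstack([a,b]),(600,600)))
for t in('stapler','tape','penny_pot','notes','mug','mouse'):
    for r in eyes.tip_of(t,p)[:1]:
        d=T[:3,:3]@np.linalg.inv(p['K'])@[*r['point'],1];print(t,r['point'],(T[:3,3]+d*(.01-T[2,3])/d[2]).round(3))
E
```

```text
[ 0.60206088 -0.0563659   0.06      ]
top pot [623.9 -49.5] plinth [593.8 -60.9] off [30.2 11.5] cost 194.6 630.0 738.0
scene pot [621.1 -51.3] plinth [589.8 -63.8] off [31.3 12.5] cost 2156.3 631.0 2459.0
stapler [351.5, 177.8] [ 0.577 -0.264  0.01 ]
tape [219.9, 212.4] [0.475 0.133 0.01 ]
penny_pot [339.7, 140.0] [ 0.692 -0.23   0.01 ]
notes [224.2, 164.3] [0.62 0.12 0.01]
mug [385.7, 162.5] [ 0.623 -0.368  0.01 ]
mouse [180.5, 144.3] [0.681 0.251 0.01 ]
```

View pics/c.png

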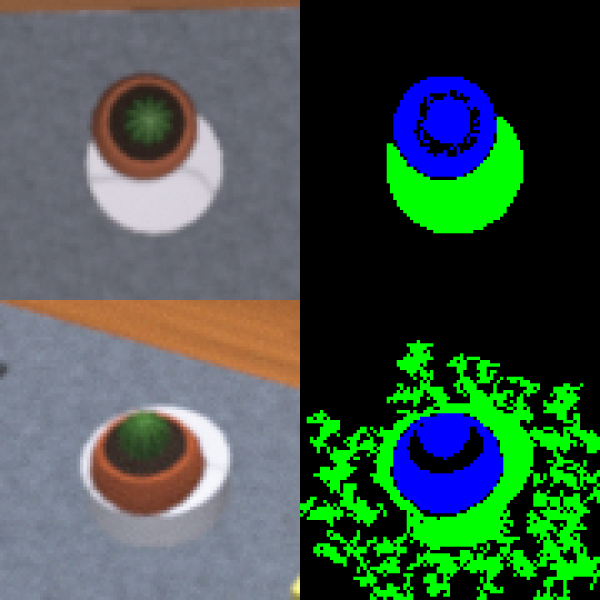

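The crop shows the right thing: terracotta pot with green cactus, sitting up-left (+x, slightly +y) of the white plinth. Its offset is about (+31, +12) mm. I'll approach the far side with both fingers slightly apart, as a cradle.

apply_moves([
  [0.03,-0.678,-0.443,0.08,-0.66],
  [0.03,-0.678,-0.443,0.08,-0.66],
  [0.03,-0.678,-0.443,0.08,-0.66],
  [0.03,-0.678,-0.443,0.08,-0.66],
  [0.03,-0.678,-0.443,0.08,-0.66],
  [0.03,-0.678,-0.443,0.08,-0.66],
  [0.03,-0.678,-0.443,0.08,-0.66],
  [0.03,-0.678,-0.443,0.08,-0.66],
  [0.03,-0.678,-0.443,0.08,-0.66],
  [0.03,-0.678,-0.443,0.08,-0.66],
  [0.03,-0.678,-0.443,0.08,-0.66],
  [0.03,-0.678,-0.443,0.08,-0.66],
], newtons=20)

```text
t: 1.85
tool_pos: [0.4937, 0.2264, 0.3569]
tool_rot: [-0.579, 3.087, 0.0]
contact_force: [1.4, 1.0, -0.3]
opening: 0.03
grip_force: 0.0
```

```bash
cat >> h.py <<'E'
from scipy.spatial.transform import Rotation as Ro
def shift(x,y,z,yaw=None):
    o=telemetry.get_obs();R=Ro.from_rotvec(o['tool_rot']).as_matrix()
    y0=np.degrees(np.arctan2(R[1,0],R[0,0]))
    print('t',round(o['t'],2),'tcp',o['tool_pos'].round(4),'yaw x',y0.round(1),'F',np.round(o['contact_force'],2),'open',round(o['opening'],4))
    print('shift',(R.T@(np.array([x,y,z])-o['tool_pos'])).round(4),'roll',None if yaw is None else round(float(-np.radians((yaw-y0+180)%360-180)),3))
E
sed -i "s/(hsv\[...,2\]>150)/(hsv[...,2]>(150 if name=='top' else 175))/; s/    pot,wh=near(pot),near(wh)/    pot=near(pot);pot=cv2.fillConvexPoly(np.zeros((90,90),np.float32),cv2.convexHull(cv2.findNonZero(pot.astype(np.uint8))),1.);wh=near(cv2.morphologyEx(wh,cv2.MORPH_OPEN,np.ones((3,3))))*(1-pot)/" h.py
python3 - <<'E'
from h import *
shift(.7015,-.0194,.30,-158.5)
measure('scene',(.602,-.056),'pics/cs2.png')
E
```

```text
t 1.85 tcp [0.4937 0.2264 0.3569] yaw x -158.7 F [ 1.38  0.98 -0.25] open 0.03
shift [-0.1045 -0.3044  0.0569] roll -0.004
scene pot [623.4 -51.7] plinth [568.  -73.2] off [55.5 21.5] cost 431.1 792.0 269.0
```

apply_moves([
  [0.03,-0.104,-0.304,0.057,0],
  [0.03,-0.104,-0.304,0.057,0],
  [0.03,-0.104,-0.304,0.057,0],
  [0.03,-0.104,-0.304,0.057,0],
  [0.03,-0.104,-0.304,0.057,0],
  [0.03,-0.104,-0.304,0.057,0],
  [0.03,-0.104,-0.304,0.057,0],
  [0.03,-0.104,-0.304,0.057,0],
  [0.03,-0.104,-0.304,0.057,0],
  [0.03,-0.104,-0.304,0.057,0],
  [0.03,-0.104,-0.304,0.057,0],
  [0.03,-0.104,-0.304,0.057,0],
])

```text
t: 2.9
tool_pos: [0.6995, -0.0163, 0.3]
tool_rot: [-0.581, 3.087, 0.0]
contact_force: [-0.1, 0.8, 0.3]
opening: 0.0301
grip_force: 0.0
```

Run:
```python
from h import *
shift(.7015,-.0194,.232,-158.5)
p=eyes.get_image('scene');cv2.imwrite('pics/s2.png',cv2.resize(p['img'][100:300,100:366],None,fx=3,fy=3))
# depth cloud of gripper low part, to find fingertip z
Z=p['range_z'];v,u=np.nonzero(Z);X=np.c_[u,v,np.ones(len(u))]@np.linalg.inv(p['K']).T*Z[v,u][:,None]
X=X@p['pose'][:3,:3].T+p['pose'][:3,3]
m=(np.hypot(X[:,0]-.7015,X[:,1]+.0194)<.06)&(X[:,2]>.06)
print(np.percentile(X[m,2],[0,1,3,10]) if m.any() else None, m.sum())
```

```text
t 2.9 tcp [ 0.6995 -0.0163  0.3   ] yaw x -158.7 F [-0.12  0.84  0.3 ] open 0.0301
shift [-0.0007 -0.0037  0.068 ] roll -0.003
[0.061345   0.07531845 0.0941057  0.18392498] 4741
```

View pics/s2.png

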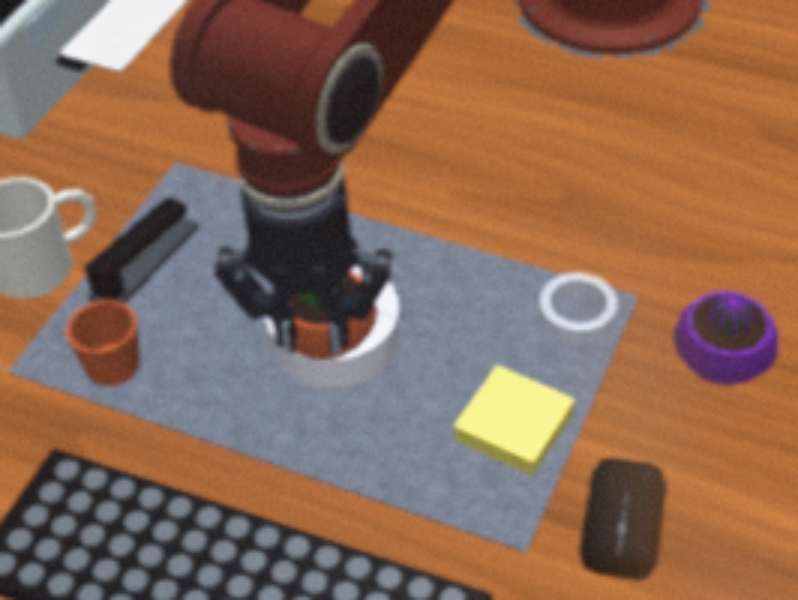

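The tool hangs beyond the pot, with the fingertips at crop (288,345) and (333,352). I check the tip height by depth before descending.

Run:
```python
from h import *
p=eyes.get_image('scene')
o=telemetry.get_obs();R=Ro.from_rotvec(o['tool_rot']).as_matrix()
Z=p['range_z']
for s in(-1,1):
    for d in(.160,.166,.173,.186):
        print(s,d,proj(p,(o['tool_pos']+R@[0,s*.02,d])[None]).round(1))
for (u,v) in((196,209),(196,212),(196,214),(210,211),(210,214),(211,216)):
    X=p['pose'][:3,:3]@(np.linalg.inv(p['K'])@[u,v,1]*Z[v,u])+p['pose'][:3,3];print(u,v,X.round(3),(R.T@(X-o['tool_pos'])).round(3))
```

```text
-1 0.16 [[195.1 211.2]]
-1 0.166 [[195.4 212.8]]
-1 0.173 [[195.7 214.7]]
-1 0.186 [[196.2 218.2]]
1 0.16 [[211.9 211.5]]
1 0.166 [[212.1 213.1]]
1 0.173 [[212.3 215. ]]
1 0.186 [[212.7 218.5]]
196 209 [ 0.712 -0.028  0.158] [-0.008 -0.015  0.143]
196 212 [ 0.715 -0.027  0.15 ] [-0.01  -0.016  0.151]
196 214 [ 0.716 -0.027  0.143] [-0.011 -0.016  0.157]
210 211 [0.705 0.005 0.157] [-0.012  0.018  0.144]
210 214 [0.702 0.003 0.142] [-0.009  0.017  0.158]
211 216 [0.703 0.005 0.137] [-0.011  0.019  0.163]
```

apply_moves([
  [0.03,0,-0.004,0.02,0],
  [0.03,0,-0.004,0.04,0],
  [0.03,0,-0.004,0.06,0],
  [0.03,0,-0.004,0.072,0],
  [0.03,0,-0.004,0.072,0],
  [0.03,0,-0.004,0.072,0],
  [0.03,0,-0.004,0.072,0],
])

```text
t: 3.58
tool_pos: [0.7018, -0.0208, 0.2294]
tool_rot: [-0.58, 3.085, -0.001]
contact_force: [-0.5, -0.2, 0.9]
opening: 0.0301
grip_force: 0.0
```

Run:
```python
from h import *
shift(.6433,-.042,.228,-158.5)
```

```text
t 3.58 tcp [ 0.7018 -0.0208  0.2294] yaw x -158.7 F [-0.48 -0.16  0.85] open 0.0301
shift [0.0623 0.0015 0.0012] roll -0.004
```

apply_moves([
  [0.03,0.003,0.001,0.001,0],
  [0.03,0.006,0.001,0.001,0],
  [0.03,0.009,0.001,0.001,0],
  [0.03,0.012,0.001,0.001,0],
  [0.03,0.015,0.001,0.001,0],
  [0.03,0.018,0.001,0.001,0],
  [0.03,0.02,0.001,0.001,0],
  [0.03,0.022,0.001,0.001,0],
  [0.03,0.0235,0.001,0.001,0],
  [0.03,0.025,0.001,0.001,0],
  [0.03,0.0265,0.001,0.001,0],
  [0.03,0.028,0.001,0.001,0],
])

```text
t: 4.58
tool_pos: [0.6748, -0.0304, 0.2267]
tool_rot: [-0.58, 3.088, -0.0]
contact_force: [0.7, 0.2, 0.5]
opening: 0.0303
grip_force: 0.0
```

apply_moves([
  [0.03,0.001,0,0,0],
  [0.03,0.002,0,0,0],
  [0.03,0.003,0,0,0],
  [0.03,0.004,0,0,0],
  [0.03,0.005,0,0,0],
  [0.03,0.006,0,0,0],
  [0.03,0.007,0,0,0],
  [0.03,0.008,0,0,0],
  [0.03,0.009,0,0,0],
  [0.03,0.01,0,0,0],
  [0.03,0.011,0,0,0],
  [0.03,0.012,0,0,0],
])

```text
t: 5.58
tool_pos: [0.6636, -0.0347, 0.2267]
tool_rot: [-0.58, 3.088, -0.0]
contact_force: [2.0, 0.9, 0.2]
opening: 0.0299
grip_force: 1.0
```

Run:
```python
from h import *
shift(.6433,-.042,.228,-158.5)
p=eyes.get_image('top');q=eyes.get_image('scene')
a=cv2.resize(p['img'][120:220,220:340],None,fx=4,fy=4);b=cv2.resize(q['img'][150:250,150:270],None,fx=4,fy=4)
cv2.imwrite('pics/p1.png',cv2.resize(np.hstack([a,b]),(800,333)))
```

```text
t 5.58 tcp [ 0.6636 -0.0347  0.2267] yaw x -158.7 F [1.96 0.86 0.21] open 0.0299
shift [ 0.0216  0.0006 -0.0013] roll -0.004
```

View pics/p1.png

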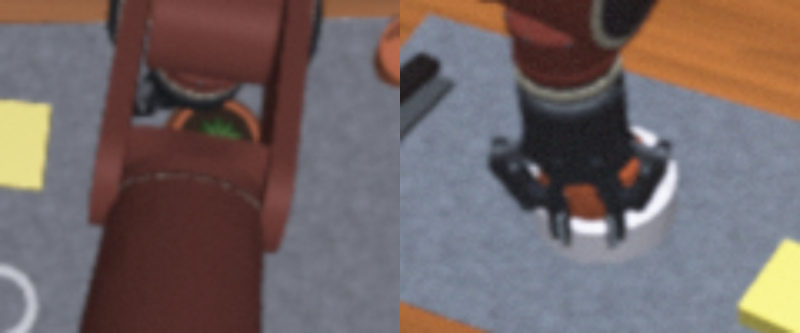

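Contact is made at about 2 N, and in the top view the cactus (218,130) is clear of the gripper body. I push on, stopping about 3 mm short, then back off to measure.

apply_moves([
  [0.03,0.001,0,0,0],
  [0.03,0.002,0,0,0],
  [0.03,0.003,0,0,0],
  [0.03,0.004,0,0,0],
  [0.03,0.005,0,0,0],
  [0.03,0.006,0,0,0],
  [0.03,0.007,0,0,0],
  [0.03,0.008,0,0,0],
  [0.03,0.009,0,0,0],
  [0.03,0.01,0,0,0],
  [0.03,0.011,0,0,0],
  [0.03,0.012,0,0,0],
])

```text
t: 6.68
tool_pos: [0.6524, -0.0391, 0.2267]
tool_rot: [-0.58, 3.088, 0.0]
contact_force: [1.9, 1.5, 0.7]
opening: 0.03
grip_force: 1.0
```

apply_moves([
  [0.03,0.001,0,0,0],
  [0.03,0.002,0,0,0],
  [0.03,0.003,0,0,0],
  [0.03,0.004,0,0,0],
  [0.03,0.005,0,0,0],
  [0.03,0.006,0,0,0],
  [0.03,0.0065,0,0,0],
  [0.03,0.007,0,0,0],
  [0.03,0.007,0,0,0],
])

```text
t: 7.43
tool_pos: [0.6459, -0.0416, 0.2267]
tool_rot: [0.58, -3.088, -0.0]
contact_force: [1.6, -0.2, -0.1]
opening: 0.0305
grip_force: 0.9
```

Run:
```python
from h import *
shift(.6433,-.042,.228,-158.5)
```

```text
t 7.43 tcp [ 0.6459 -0.0416  0.2267] yaw x -158.7 F [ 1.57 -0.18 -0.13] open 0.0305
shift [ 0.0026  0.0006 -0.0013] roll -0.004
```

apply_moves([
  [0.03,-0.003,0,0,0],
  [0.03,-0.008,0,0,0],
  [0.03,-0.015,0,0,0],
  [0.03,-0.025,0,0,0],
  [0.03,-0.035,0,0,0],
  [0.03,-0.045,0,0,0],
  [0.03,-0.045,0,-0.03,0],
  [0.03,-0.045,0,-0.07,0],
  [0.03,-0.08,0,-0.11,0],
  [0.03,-0.12,0,-0.15,0],
  [0.03,-0.16,0,-0.18,0],
  [0.03,-0.16,0,-0.18,0],
])

```text
t: 8.43
tool_pos: [0.797, 0.0177, 0.41]
tool_rot: [-0.58, 3.084, -0.001]
contact_force: [0.1, 0.5, 0.5]
opening: 0.0299
grip_force: 0.0
```

Run:
```python
from h import *
shift(.6433,-.042,.228,-158.5)
p=eyes.get_image('top');q=eyes.get_image('scene')
a=cv2.resize(p['img'][120:220,220:340],None,fx=4,fy=4);b=cv2.resize(q['img'][150:250,150:270],None,fx=4,fy=4)
cv2.imwrite('pics/p2.png',cv2.resize(np.hstack([a,b]),(800,333)))
```

```text
t 8.43 tcp [0.797  0.0177 0.41  ] yaw x -158.7 F [0.06 0.45 0.47] open 0.0299
shift [0.1655 0.0004 0.1815] roll -0.004
```

View pics/p2.png

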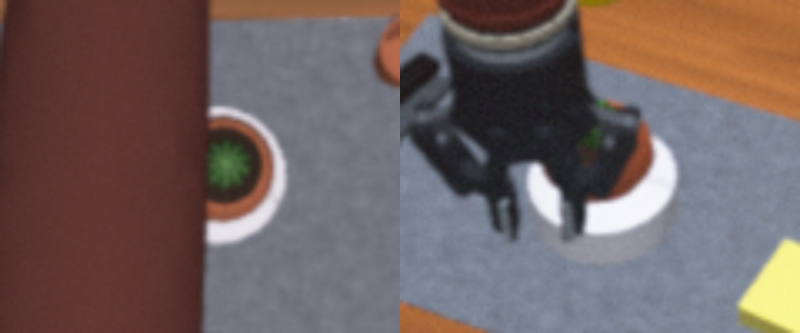

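The pot now looks nearly central (the cactus at crop (230,163), the plinth's right edge at 287), but the arm hides half of it. I move the arm aside for a clean measurement.

apply_moves([
  [0.03,0,0.3,0,0],
  [0.03,0,0.3,0,0],
  [0.03,0,0.3,0,0],
  [0.03,0,0.3,0,0],
  [0.03,0,0.3,0,0],
  [0.03,0,0.3,0,0],
  [0.03,0,0.3,0,0],
  [0.03,0,0.3,0,0],
  [0.03,0,0.3,0,0],
  [0.03,0,0.3,0,0],
  [0.03,0,0.3,0,0],
  [0.03,0,0.3,0,0],
])

```text
t: 9.53
tool_pos: [0.6871, 0.2942, 0.4061]
tool_rot: [0.576, -3.088, 0.001]
contact_force: [-0.1, 0.7, -1.0]
opening: 0.0299
grip_force: 0.0
```

```bash
sed -i 's/else 175/else 182/' h.py
python3 - <<'E'
from h import *
shift(.6433,-.042,.228,-158.5)
measure('top',(.595,-.061),'pics/ct.png');measure('scene',(.595,-.061),'pics/cs.png')
a=cv2.imread('pics/ct.png');b=cv2.imread('pics/cs.png');cv2.imwrite('pics/c2.png',cv2.resize(np.vstack([a,b]),(600,600)))
E
```

```text
t 9.53 tcp [0.6871 0.2942 0.4061] yaw x -158.9 F [-0.06  0.75 -0.97] open 0.0299
shift [ 0.1619 -0.2977  0.1784] roll -0.006
top pot [595.4 -61. ] plinth [593.  -60.5] off [ 2.4 -0.5] cost 125.1 739.0 614.0
scene pot [592.2 -63.2] plinth [568.3 -75.5] off [23.9 12.2] cost 183.3 783.0 564.0
```

View pics/c2.png

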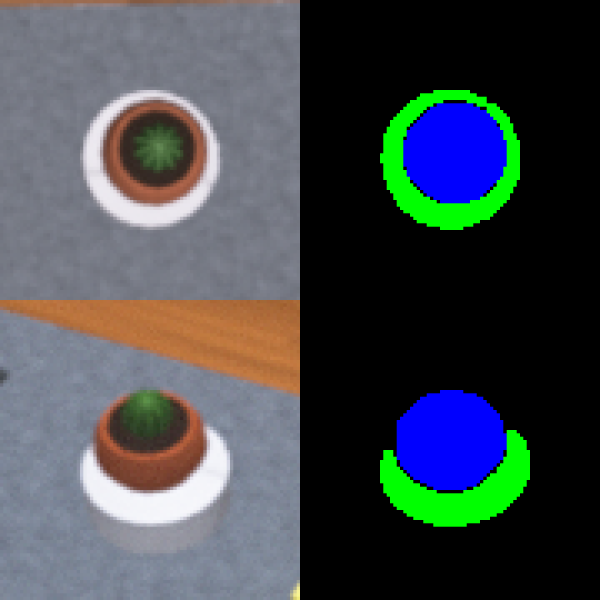

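The masks are clean. The scene fit only saw the plinth's top face, so I refit it with the top disc alone as a cross-check.

```bash
sed -i "s/ring(v\[2:\],.06,.003)/ring(v[2:],.06,.003 if name=='top' else .043)/" h.py
python3 - <<'E'
from h import *
measure('scene',(.593,-.062))
E
```

```text
scene pot [592.5 -62.6] plinth [595.1 -58.8] off [-2.6 -3.8] cost 79.1 777.0 562.0
```

The two views differ by about 5 mm, and the scene view is biased because the pot hides the plinth's far edge. I settle it with subpixel ellipse fits in the top view, where both outlines are fully visible.

Run:
```python
from h import *
p=eyes.get_image('top');S8=6
u=proj(p,np.array([[.593,-.061,.05]]))[0].astype(int);x0,y0=u-35
im=cv2.resize(p['img'][y0:y0+70,x0:x0+70],None,fx=S8,fy=S8,interpolation=cv2.INTER_CUBIC)
g=im[...,1].astype(int)  # green: pad~100, white~220, terracotta ~60-80
def ctr(m):
    c=max(cv2.findContours(m.astype(np.uint8),0,1)[0],key=cv2.contourArea)
    e=cv2.fitEllipse(c);return (np.array(e[0])+.5)/S8-.5+[x0,y0],np.array(e[1])/S8
def back(f,r,z,c):   # world centre whose projected ring fits centre c
    q=np.array([.593,-.061])
    for _ in range(20):
        h=cv2.fitEllipse(np.float32(proj(p,ring(q,r,z))).reshape(-1,1,2));d=c-np.array(h[0]);q=q+np.array([-d[1],-d[0]])*.0027
    return q*1000,h[1]
for t in(140,155,170,185):
    w=(g>t)
    n,l,s,ce=cv2.connectedComponentsWithStats(w.astype(np.uint8));i=1+np.argmax(s[1:,4]);w=l==i
    c=max(cv2.findContours(w.astype(np.uint8),0,1)[0],key=cv2.contourArea)
    full=cv2.drawContours(np.zeros(g.shape,np.uint8),[c],-1,1,-1)
    a,ea=ctr(full);b,eb=ctr((full==1)&~w)
    A_,ha=back(p,.06,.043,a);B_,hb=back(p,.046,.069,b)
    print(t,A_.round(1),B_.round(1),'off',(B_-A_).round(1),'axes',ea.round(1),np.round(ha,1),eb.round(1),np.round(hb,1))
```

```text
140 [592.  -60.1] [594.8 -60.8] off [ 2.9 -0.8] axes [41.9 42.1] [40.9 41.2] [31.3 31.4] [32.2 32.4]
155 [592. -60.] [594.8 -60.8] off [ 2.8 -0.8] axes [41.3 41.5] [40.9 41.2] [31.6 31.8] [32.2 32.4]
170 [592.1 -60. ] [594.8 -60.9] off [ 2.7 -0.9] axes [40.7 41. ] [40.9 41.2] [32.  32.1] [32.2 32.4]
185 [592.2 -60. ] [594.8 -60.9] off [ 2.6 -0.9] axes [40.3 40.5] [40.9 41.2] [32.4 32.5] [32.2 32.4]
```

The ellipse sizes match the model, and the offset is (2.7, -0.8) mm, steady across thresholds and well inside 7 mm. The pot is upright and the arm is clear, so I hand in.

```bash
python3 -c "
from station import ctrl
print(ctrl.finish_job())"
```

```text
the job is handed in; nothing more can be done
None
```

I pushed the pot to about 3 mm from the plinth's centre by the top camera (the less reliable side view gave about 5 mm; limit 7 mm) and handed the job in with the pot upright and the arm clear; no verdict was returned.

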